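Open the parts drawer and light up the bearing in it

TASK

Pull the cabinet's drawer out to its stop. Then pick up the orange torch, hold it within about 15 cm of the steel bearing lying in the drawer, slanting down at roughly 40 degrees, and keep its beam centred on the bearing, steady, for two seconds without touching the bearing. Finally lay the torch down wholly on the black rubber pad, leaving the drawer out, and the swing door and everything else as they stand.

Things in the scene. Friction and masses are not known exactly. Their poses are not given: they have to be found in the camera images.
- cabinet: Small grey steel cabinet fixed on the bench, 220 deep x 230 wide x 200 high. Origin: centre of its underside; its front faces its own -x, 110 from the origin. One shallow drawer fills the top of the front, a swing door hangs below it.
- cabinet_drawer0 (a joint): The drawer's slide, m: 0 shut, 0.1496 at its stop, grows as it is pulled towards the cabinet's -x; starts between 0 and 0.025. It runs easily. The drawer is an open tray, inside 175 (x) x 194 (y), floor 123 above the bench, walls to 178, front panel 224 wide and 15 thick, top edge 187.5 above the bench.
- cabinet_drawer0_handle (a point): Middle of the drawer's bar handle: a horizontal round steel bar, 11 diameter, 126 long along the cabinet's y, its axis 35 in front of the drawer's front panel, 162 above the bench (38 below the cabinet's top), free between its two 8 mm stems at 49 either side. Axes as the cabinet's.
- cabinet_door0 (a joint): Hinge of the swing door under the drawer, rad: 0 shut, left ajar at 0.3 to 1.0. Hinge upright at the right edge (cabinet's -y) of the front; door 224 wide, its top edge 108 above the bench, so the drawer and a gripper on its handle pass over it.
- cabinet_door0_handle (a point): Middle of the door's upright bar handle, 35 in front of the door's face, 56 above the bench. To be left alone.
- bearing: Steel ball-bearing ring, loose, lying flat on the drawer's floor: 68 outside, 30 bore, 18 thick, 0.25 kg. Origin: centre of its underside. Hidden under the cabinet's top until the drawer is out; it rides with the drawer.
- bearing_top (a point): Centre of the bearing's upper face, 18 above its underside: what the torch is aimed at.
- torch: Orange torch, loose, 0.2 kg, 150 long along its x. Square section: handle 30 x 30 (x = -57 to +33), head 40 x 40 (x = +33 to +75) with the lens at +x, black tail cap 40 x 40 (x = -75 to -57). Origin: centre of its underside; its axis is 20 above that. Starts lying right of the cabinet, lens roughly towards the robot, in one of three places among the tools.
- torch_lens (a point): Centre of the torch's lens, at x = +75, 20 above its underside; axes as the torch's: it shines along +x.
- torch_tail (a point): Centre of the torch's tail end, at x = -75, 20 above its underside.
- pad: Black rubber pad fixed on the bench left of the cabinet, 200 (x) x 120 (y) x 6 thick. Origin: centre of its underside.
- mug: Green ceramic mug, 76 wide, 90 high, handle at its +y, hex keys standing out of it to 150; origin: centre of its underside. Bystander.
- screwdriver: Silver torque screwdriver lying along its x, 168 long (-83 to +85), handle 30 x 30 and to -x. Origin on its underside. Bystander.
- mirror: Inspection mirror: black grip 70 long at -x, thin steel stick, round steel mirror 44 wide and 6 thick at +x; 197 long (-90 to +107), 12 high. Origin on its underside. Bystander.
- spray_can: White spray can, 56 wide, about 150 high. Origin: centre of its underside. Bystander.
- screw_box: Cardboard box of screws, 100 x 70 x 45. Origin: centre of its underside. Bystander.
Things that resemble listed ones, but are neither listed nor needed, are in the scene too. Several things look just like the torch: the one meant starts farthest to the robot's right.

How it is judged:
On the way, in this order (a step that is already met when the one before it is completed fails the run):
1. the drawer is out to its stop (value of joint cabinet_drawer0 above 0.1416 m), for 0.3 s.
2. the held torch slants down 20 to 55 degrees, its lens 30 to 170 mm from the bearing, its beam within 20 mm of the bearing's centre either way, steady for 1.5 s, the drawer still out (x of bearing_top in the frame of torch_lens between 0.03 and 0.17 m and y of bearing_top in the frame of torch_lens between -0.02 and 0.02 m and z of bearing_top in the frame of torch_lens between -0.02 and 0.02 m and angle between torch's own x axis and vertical between 1.92 and 2.53 rad and linear speed of torch below 0.03 m/s and angular speed of torch below 0.3 rad/s and contact force between the fingers and torch above 1 N and value of joint cabinet_drawer0 above 0.1376 m), for 1.5 s.
At the end, for the whole second after the job is handed in: The torch lies at rest on the rubber pad, both ends of its axis above the pad (to 5 mm past the edge at its ends) and down on it, released; the drawer is within 12 mm of its stop; the bearing lies flat in the drawer (x of torch_lens in the frame of pad between -0.105 and 0.105 m and y of torch_lens in the frame of pad between -0.062 and 0.062 m and z of torch_lens in the frame of pad between 0.015 and 0.034 m and x of torch_tail in the frame of pad between -0.105 and 0.105 m and y of torch_tail in the frame of pad between -0.062 and 0.062 m and z of torch_tail in the frame of pad between 0.015 and 0.034 m and x of bearing in the frame of cabinet_drawer0_handle between 0.055 and 0.235 m and y of bearing in the frame of cabinet_drawer0_handle between -0.1 and 0.1 m and z of bearing in the frame of cabinet_drawer0_handle between -0.045 and -0.025 m and value of joint cabinet_drawer0 above 0.1376 m and linear speed of torch below 0.02 m/s and contact force between the fingers and torch below 0.1 N); the robot touches nothing.
It fails at once if a bystander (screwdriver, mirror, mug, spray can, screw box) is moved more than 40 mm (distance of any of screwdriver, mirror, mug, spray_can, screw_box from where it was at the start of the episode above 0.04 m).
It fails at once if the mug or the spray can is tipped (angle between any of mug, spray_can's own z axis and vertical above 0.3 rad).
It fails at once if the swing door's handle is moved more than 30 mm (distance of cabinet_door0_handle from where it was at the start of the episode above 0.03 m).
It fails at once if the bearing is touched by robot or torch (contact force between any of the fingers, the arm, torch and bearing above 0.5 N).
It also fails if it takes over 64 s, if anything falls off the work surface, if the arm or the gripper's body presses on something with over 40 N, if the wrist force passes 120 N, or if a joint passes its speed limit or range.

ROBOT

A 7-joint arm with a two-finger parallel gripper is mounted at the origin on the work surface. World frame = base frame: x ahead of the robot, y to its left, z up, the work surface at z = 0. Lengths are in m, angles in rad, forces in N, time in s.
With the tool pointing down it reaches from about 0.425 to 1.025 m from the base axis. Payload 9.4 kg.
Tool frame: the origin (TCP) lies at the centre of the arm's flange, where the gripper is bolted on; the fingertips stand 173 mm ahead of it and the grasp point (between the pads) lies ahead of it (r.tcp_to_grasp is the z of the grasp point in the tool frame, in m); z points along the fingers, y is the line along which they close (so a half turn about z gives the same grasp; the last joint's range is limited). The gripper opens to 85 mm and grips with 20 to 120 N. Pads are 22 mm wide; open, the fingers measure 114 mm over their backs; the gripper's body (76 mm by 85 mm) begins 54 mm behind the grasp point. The pads swing forward as they close: fully open they stand 13 mm farther back than shut.
Start: joints at [1.102, 0.599, -0.003, 1.599, 0.002, 0.943, -0.08], TCP at [0.277, -0.67, 0.405] pointing down, gripper open.
Joint ranges: [-2.57, 2.57], [-0.35, 1.97], [-1.29, 1.29], [0.11, 2.56], [-1.05, 4.19], [0.11, 1.86], [-2.63, 2.63]. Speed limits (rad/s): [2.22, 2.22, 3.01, 3.01, 3.14, 3.14, 3.14].

INTERFACE

Orientations are given as a 3x3 rotation matrix whose columns are the frame's x, y, z axes.
In Python, from bench import r gives the robot as it stands.
- The arm moves only by the tool carry_out, never from a script. Its argument "motion" is a list of rows, each a list of 7 numbers: the shift along the tool's x, y, z each as a share of 0.5 m, from -1 to 1, then the turn, a rotation vector about the tool's x, y, z each as a share of 180 degrees, from -1 to 1, then the closure, from 0 (fully open) to 1 (shut). In form: [[dx, dy, dz, ax, ay, az, grip], ...]. A call has 1 to 20 rows; each row is the pose to reach, as a shift and turn from the pose commanded when the call began, along the tool's axes at that moment, turning the shorter way round; what a row does not reach only later rows make up. A row lasts 1/8 s, in which the tool goes at most 62.5 mm and 10.7 degrees, less where a joint would pass 70% of its speed; a pose out of reach is approached as far as the arm can. A call with a number of a shift or a turn outside -1 to 1 is refused whole. A call with a gripper value outside its range is refused whole. The fingers move at their own pace and stop on an object; "newtons" is the grip in N (left out, the last holds). Time passes only in rows, so rows that repeat a pose let the fingers close. It gives the time, the measured TCP pose, the force, the opening and the grip force at its end, in the units of the state.
- r.read_state(): the state, without advancing time (a new reading comes with each control period).
- r.get_image(name): name is "scene" or "top" or "wrist"; returns a dict with "img" (480x640x3 uint8, red, green, blue), "depth" (480x640 float32, m along the optical axis (not along the pixel's ray), 0 where there is no reading), "fovy" (degrees; the focal length in pixels is half the picture's height over the tangent of half this angle, whatever the lens; pixels are square), "cx", "cy" (the principal point, pixels), "cam_to_world" (4x4, takes a point from camera to world coordinates); the wrist camera has in their place "tool_from_camera" (4x4, takes a point from camera to tool coordinates, whose origin is the TCP and whose axes are the flange's). Camera axes: x right, y up, looking along -z (the intrinsics and any distortion apply to the point x, -y, -z); pixel columns grow to the right and rows downward; lengths in m; the calibration is good to about 2 mm. The wrist camera is an equidistant fisheye: a pixel r from the principal point sees the ray r / f radians off the axis. A picture is of the moment at which its call begins: read the wrist's pose just before it.
- r.close_job(): hands the job in; it is judged then, once.
Trained networks look in a picture, given as the dict that the camera call returned (one of the last four; its "shot" number tells which), for a name from the list of things; names that differ only in an ending like _2 or _b are one class to them, and where a whole thing is asked for, a point or a joint stands for the part that bears it (a point fixed in the world has none). Each returns a list of dicts, best first, with "conf" (0 to 1); they miss things now and then, are a little off and sometimes report something else, mostly with a low value. They report only what shows in the picture. A call takes as long as a camera call. They do not tell look-alikes from the thing itself.
- r.recognise(picture, name): "centre" ([x, y, z] in m, in world coordinates, good to about 4 mm: the middle of the surface that is visible of it).
- r.trace(picture, name): "region" (480x640 bool, what is visible of it).
The state is a dict: "time_s": time; "qpos": joint angles; "joint_vel": joint speeds; "tau": joint torques, N m; "eef_pos": TCP position; "eef_rot": TCP orientation; "contact_force": force on the tool from outside, world axes, zero at the start; "torque": the same for the moment, N m; "gripper_width": opening from 0.0 (shut) to 1.0 (fully open); "finger_force": force on a finger pad.
Only numpy, scipy, OpenCV 4.12 (cv2) and the standard library are available. Lean on these libraries where they do the work, as an engineer would, in place of code of your own. Each camera call takes 0.05 s, during which the arm holds its last target. There are 200 camera calls.

## Working session

There is one attempt and no reset: what is moved stays moved. The work goes in short steps, Python scripts to look and compute and a tool call to move; the robot and the scene stay as the last step left them, time stands still between calls to the robot, and variables do not carry over. Pictures are saved under pics/ and viewed, at most 10 in all, crops included, and the job is handed in when it is done.

Besides the shell and the picture viewer there is one more tool, called after "Request:" by a JSON object that holds its "fn" and its "kwargs", one argument or row to a line. carry_out: Moves the arm, as the interface text tells. Its arguments: {"type":"object","properties":{"motion":{"type":"array"},"newtons":{"type":"number"}},"required":["motion"]}

```bash
mkdir -p pics; ls; cat > h.py <<'E'
import numpy as np, cv2
from bench import r
def save(p,n): cv2.imwrite('pics/'+n, cv2.cvtColor(p['img'],cv2.COLOR_RGB2BGR))
def cloud(p):
    d=p['depth'];f=240/np.tan(np.radians(p['fovy'])/2)
    v,u=np.mgrid[0:480,0:640]
    P=np.stack([(u-p['cx'])/f*d,-(v-p['cy'])/f*d,-d],-1)
    T=p['cam_to_world'];return P@T[:3,:3].T+T[:3,3]
E
python3 - <<'E'
from h import *
s=r.read_state();print(s['eef_pos'],s['eef_rot'],r.tcp_to_grasp)
ps=[r.get_image('scene'),r.get_image('top')]
big=[]
for n,p in zip(['scene','top'],ps):
    save(p,n+'0.png');print(n,p['cam_to_world'],p['fovy'],p['cx'],p['cy'])
    for o in ['torch','cabinet','cabinet_drawer0_handle','cabinet_door0_handle','pad','mug','screwdriver','mirror','spray_can','screw_box']:
        print(n,o,[(np.round(x['centre'],3).tolist(),round(x['conf'],2)) for x in r.recognise(p,o)][:5])
E
```

```text
pics
[ 0.27676034 -0.66986782  0.40379435] [[ 9.24210187e-01  3.81883439e-01 -7.53884245e-04]
 [ 3.81884149e-01 -9.24209136e-01  1.40313277e-03]
 [-1.60913540e-04 -1.58468604e-03 -9.99998731e-01]] 0.1547
scene [[-0.67870767 -0.59863401  0.42543298  1.04075973]
 [ 0.73431702 -0.56230681  0.38024935  0.41434339]
 [ 0.01159367  0.57048083  0.82122908  1.03248572]
 [ 0.          0.          0.          1.        ]] 47.340707823469046 317.2722746270293 240.88619876941522
scene torch [([0.5, -0.317, 0.036], 0.69), ([0.429, 0.196, 0.036], 0.68), ([0.387, 0.012, 0.029], 0.65), ([0.306, -0.223, 0.033], 0.57), ([0.794, 0.107, 0.203], 0.47)]
scene cabinet [([0.795, 0.109, 0.202], 0.59)]
scene cabinet_drawer0_handle [([0.664, 0.085, 0.186], 0.78)]
scene cabinet_door0_handle [([0.539, 0.05, 0.085], 0.94)]
scene pad [([0.513, 0.39, 0.007], 0.75)]
scene mug [([0.713, -0.342, 0.071], 0.85)]
scene screwdriver [([0.476, -0.229, 0.03], 0.93)]
scene mirror [([0.528, -0.446, 0.003], 0.87)]
scene spray_can [([0.708, 0.386, 0.14], 0.85), ([0.502, -0.321, 0.033], 0.24)]
scene screw_box [([0.714, -0.197, 0.0
[... 164 characters left out ...]
458]
 [ 0.          0.          0.          1.        ]] 46.64114393881479 324.5409390856085 238.6019883439007
top torch [([0.38, 0.004, 0.037], 0.85), ([0.418, 0.186, 0.033], 0.81), ([0.493, -0.334, 0.034], 0.77), ([0.296, -0.221, 0.039], 0.63)]
top cabinet [([0.49, -0.326, 0.032], 0.26)]
top cabinet_drawer0_handle []
top cabinet_door0_handle [([0.569, 0.026, 0.112], 0.72)]
top pad [([0.505, 0.389, 0.006], 0.79)]
top mug [([0.709, -0.358, 0.06], 0.62)]
top screwdriver [([0.476, -0.226, 0.032], 0.79), ([0.572, 0.026, 0.11], 0.74)]
top mirror [([0.52, -0.447, 0.009], 0.97)]
top spray_can [([0.49, -0.33, 0.034], 0.72), ([0.685, 0.372, 0.14], 0.7)]
top screw_box [([0.703, -0.209, 0.047], 0.58)]
```

View pics/scene0.png

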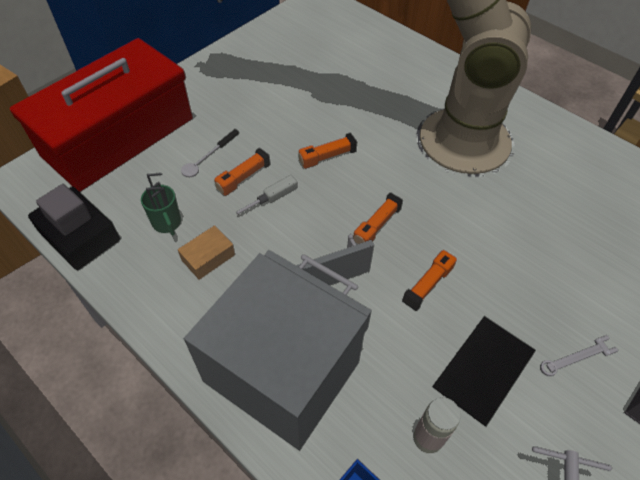

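View pics/top0.png

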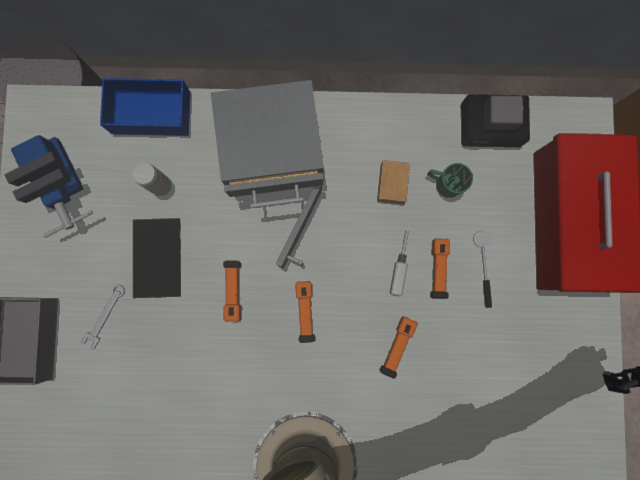

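The top view shows four orange torches, at (232,291), (305,311), (399,347) and (441,268). The last is farthest right, but its black end points towards the robot, so I'll check it in a close crop. The wrist view will show whether anything else lies farther right.

```bash
python3 - <<'E'
from h import *
p=r.get_image('wrist'); t=r.get_image('top'); s=r.get_image('scene')
a=cv2.resize(t['img'][225:385,370:470],None,fx=3.5,fy=3.5,interpolation=cv2.INTER_CUBIC)
b=cv2.resize(s['img'][120:225,200:365],None,fx=2.6,fy=2.6,interpolation=cv2.INTER_CUBIC)
im=np.zeros((600,800,3),np.uint8); im[:a.shape[0],:a.shape[1]]=a; im[:b.shape[0],360:360+b.shape[1]]=b[:,:440]
w=cv2.resize(p['img'],(400,300)); im[290:590,380:780]=w
save({'img':im},'crop.png')
C=cloud(t)
# torches: orange + height
hsv=cv2.cvtColor(t['img'],cv2.COLOR_RGB2HSV)
m=((hsv[...,0]<18)&(hsv[...,0]>5)&(hsv[...,1]>180)&(hsv[...,2]>60)).astype(np.uint8)
n,l,st,_=cv2.connectedComponentsWithStats(m)
for i in range(1,n):
    if st[i,4]<150: continue
    P=C[l==i]; P=P[P[:,2]>0.015]
    (c,wh,an)=cv2.minAreaRect(P[:,:2].astype(np.float32)*1000)
    print(st[i],np.round(c),np.round(wh),an,np.percentile(P[:,2],[10,50,90]).round(3))
for nm in ['torch']:
    x=r.trace(t,nm); print([(q['conf'],q['region'].sum()) for q in x])
# drawer geometry from both
for nm,q in (('top',t),('scene',s)):
    for ob in ['cabinet_drawer0_handle','cabinet','pad','cabinet_door0_handle']:
        x=r.trace(q,ob)
        if not x: print(nm,ob,'none');continue
        P=cloud(q)[x[0]['region']]; P=P[np.isfinite(P).all(1)]
        zt=np.percentile(P[:,2],90); 
        if ob=='cabinet': P=P[P[:,2]>0.19]
        c,wh,an=cv2.minAreaRect(P[:,:2].astype(np.float32)*1000)
        print(nm,ob,x[0]['conf'],np.round(c),np.round(wh),round(an,1),'z',np.percentile(P[:,2],[5,50,95]).round(3),P.mean(0).round(3))
E
```

```text
[436 256  10  35 277] [ 477. -330.] [23. 87.] 86.30326080322266 [0.031 0.035 0.039]
[386 318  30  53 471] [ 349. -127.] [256. 127.] 64.74827575683594 [0.032 0.036 0.041]
[(0.78, np.int64(870)), (0.73, np.int64(935)), (0.62, np.int64(974)), (0.62, np.int64(876))]
top cabinet_drawer0_handle 0.86 [605.  20.] [327. 196.] 42.3 z [0.123 0.175 0.19 ] [0.662 0.081 0.173]
top cabinet 0.58 [648.  78.] [485. 230.] 8.7 z [0.196 0.2   0.204] [0.78  0.098 0.206]
top pad 0.91 [510. 217.] [202. 461.] 2.1 z [0.001 0.006 0.011] [0.503 0.384 0.013]
top cabinet_door0_handle 0.67 [552.  29.] [104. 264.] 87.7 z [0.019 0.106 0.112] [0.575 0.024 0.098]
scene cabinet_drawer0_handle 0.62 [770. 209.] [660. 168.] 51.4 z [0.164 0.187 0.19 ] [0.657 0.085 0.183]
scene cabinet 0.76 [887. 157.] [525. 289.] 30.2 z [0.197 0.2   0.203] [0.791 0.106 0.205]
scene pad 0.7 [719. 400.] [644. 123.] 3.6 z [0.003 0.006 0.009] [0.511 0.388 0.01 ]
scene cabinet_door0_handle 0.89 [767. 164.] [727. 143.] 31.3 z [0.014 0.082 0.11 ] [0.545 0.049 0.08 ]
```

View pics/crop.png

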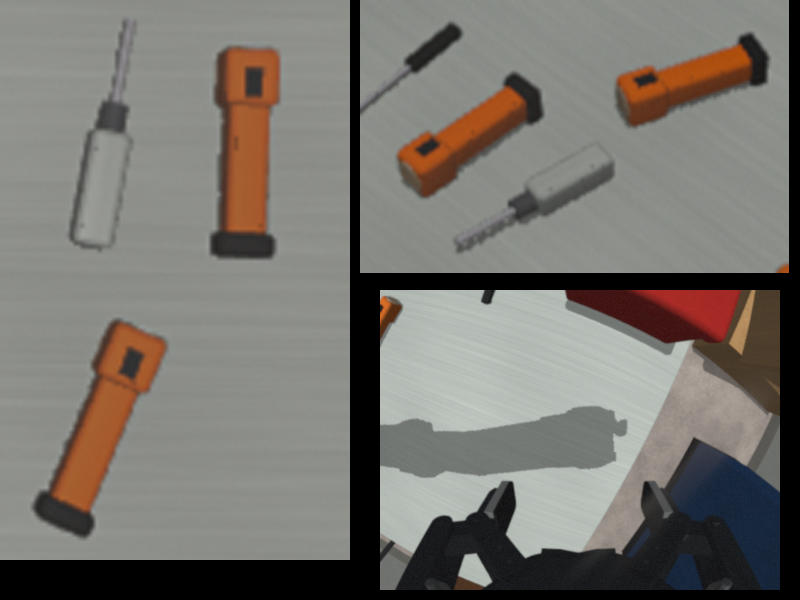

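```bash
cat >> h.py <<'E'
def fit(p,name,near,zlo,zhi,rad,er=1):
    best=None
    for x in r.trace(p,name):
        m=cv2.erode(x['region'].astype(np.uint8),np.ones((2*er+1,)*2)) if er else x['region']
        P=cloud(p)[m>0]
        P=P[(P[:,2]>zlo)&(P[:,2]<zhi)&(np.hypot(*(P[:,:2]-near).T)<rad)]
        if len(P)>20 and (best is None or len(P)>len(best)): best=P
    if best is None: return None
    c,wh,an=cv2.minAreaRect(best[:,:2].astype(np.float32)*1000)
    return np.round(c,1),np.round(wh,1),round(an,1),best.mean(0).round(4),len(best)
E
python3 - <<'E'
from h import *
t=r.get_image('top'); s=r.get_image('scene')
for n,q in (('top',t),('scene',s)):
    print(n,'torch',fit(q,'torch',[.49,-.33],.022,.05,.1,0))
    print(n,'cab',fit(q,'cabinet',[.79,.1],.192,.208,.2,0))
    print(n,'pad',fit(q,'pad',[.505,.389],-.005,.015,.14,0))
    print(n,'handle',fit(q,'cabinet_drawer0_handle',[.65,.08],.155,.176,.11,0))
    print(n,'panel',fit(q,'cabinet_drawer0_handle',[.66,.08],.183,.191,.13,0))
    # raw cloud around handle
    C=cloud(q).reshape(-1,3)
    C=C[(C[:,2]>.155)&(C[:,2]<.175)&(abs(C[:,0]-.63)<.06)&(abs(C[:,1]-.08)<.12)]
    np.save(n+'_h.npy',C); print(len(C),cv2.fitLine(C[:,:2].astype(np.float32),cv2.DIST_HUBER,0,.001,.001).ravel() if len(C)>5 else 0,C.min(0),C.max(0))
# black caps: dark pixels near right torch in both
E
```

```text
top torch (array([ 490. , -330.3]), array([ 41.4, 150.7]), 88.3, array([ 0.4916, -0.3289,  0.0361]), 853)
top cab None
top pad (array([504.7, 388. ]), array([200.1, 124.2]), 2.7, array([0.5037, 0.386 , 0.0059]), 3729)
top handle (array([653.1,  79.6]), array([ 66.5, 217. ]), 8.3, array([0.6441, 0.0784, 0.1665]), 556)
top panel (array([670.4,  81.4]), array([ 20.2, 222.4]), 8.4, array([0.6683, 0.0807, 0.1871]), 608)
540 [0.02527357 0.9996806  0.6378702  0.0917811 ] [ 0.61302386 -0.02885109  0.15501144] [0.68788167 0.19594628 0.17494398]
scene torch (array([ 491.5, -329.8]), array([ 42.8, 151.6]), 87.7, array([ 0.4961, -0.3263,  0.035 ]), 824)
scene cab (array([776.3,  96.2]), array([223.2, 231.8]), 8.6, array([0.7896, 0.1041, 0.2001]), 15757)
scene pad (array([504.9, 386.2]), array([202. , 121.1]), 2.6, array([0.5096, 0.3879, 0.0064]), 5801)
scene handle (array([633.9, 101.3]), array([ 38.2, 174.7]), 3.8, array([0.6301, 0.0763, 0.1661]), 440)
scene panel (array([668.4,  81.8]), array([ 16.4, 222. ]), 8.5, array([0.6681, 0.0859, 0.1875]), 859)
493 [ 0.0946458  -0.995511    0.6311154   0.07451178] [0.61334424 0.01145503 0.1555211 ] [0.68930611 0.1993333  0.17441122]
```

```bash
cat >> h.py <<'E'
from scipy.spatial.transform import Rotation as Ro
def down(az): # tool down, tool y towards az (deg)
    c,s=np.cos(np.radians(az)),np.sin(np.radians(az))
    return np.array([[-s,c,0],[c,s,0],[0,0,-1.]])
def row(p,R,p0=None,R0=None):
    if p0 is None: s=r.read_state();p0=np.array(s['eef_pos']);R0=np.array(s['eef_rot'])
    d=R0.T@(np.array(p)-p0); w=Ro.from_matrix(R0.T@R).as_rotvec()
    n=max(np.linalg.norm(d)/.0625,np.degrees(np.linalg.norm(w))/10.7)
    print(np.round(d/.5,4).tolist(),np.round(w/np.pi,4).tolist(),'rows>=',round(n,1))
E
python3 - <<'E'
from h import *
row([.50,-.25,.40],down(-35))
row([.628,.0755,.40],down(8.5),np.array([.50,-.25,.40]),down(-35))
E
```

```text
[0.7333, -0.606, 0.0094] [-0.0, 0.0, -0.1808] rows>= 7.6
[0.6801, -0.1637, 0.0] [0.0, 0.0, -0.2417] rows>= 5.6
```

Request:
{"fn": "carry_out", "kwargs": {
  "motion": [
    [0.733, -0.606, 0.009, 0, 0, -0.181, 0.6],
    [0.733, -0.606, 0.009, 0, 0, -0.181, 0.6],
    [0.733, -0.606, 0.009, 0, 0, -0.181, 0.6],
    [0.733, -0.606, 0.009, 0, 0, -0.181, 0.6],
    [0.733, -0.606, 0.009, 0, 0, -0.181, 0.6],
    [0.733, -0.606, 0.009, 0, 0, -0.181, 0.6],
    [0.733, -0.606, 0.009, 0, 0, -0.181, 0.6],
    [0.733, -0.606, 0.009, 0, 0, -0.181, 0.6],
    [0.733, -0.606, 0.009, 0, 0, -0.181, 0.6]
  ],
  "newtons": 30
}}

```text
time_s: 3.42
eef_pos: [0.5015, -0.2468, 0.4004]
eef_rot: [[0.568, 0.823, 0.001], [0.823, -0.568, 0.001], [0.001, 0.0, -1.0]]
contact_force: [0.0, -0.6, 0.2]
gripper_width: 0.4
finger_force: 0.0
```

Request:
{"fn": "carry_out", "kwargs": {
  "motion": [
    [0.68, -0.164, 0, 0, 0, -0.242, 0.6],
    [0.68, -0.164, 0, 0, 0, -0.242, 0.6],
    [0.68, -0.164, 0, 0, 0, -0.242, 0.6],
    [0.68, -0.164, 0, 0, 0, -0.242, 0.6],
    [0.68, -0.164, 0, 0, 0, -0.242, 0.6],
    [0.68, -0.164, 0, 0, 0, -0.242, 0.6],
    [0.68, -0.164, 0, 0, 0, -0.242, 0.6],
    [0.68, -0.164, 0, 0, 0, -0.242, 0.6]
  ]
}}

```text
time_s: 4.42
eef_pos: [0.6275, 0.0739, 0.3998]
eef_rot: [[-0.148, 0.989, -0.001], [0.989, 0.148, -0.001], [-0.001, -0.001, -1.0]]
contact_force: [0.5, 0.0, -1.1]
gripper_width: 0.402
finger_force: 0.0
```

```bash
python3 - <<'E'
from h import *
s=r.read_state();print(s['time_s'],s['eef_pos'],s['gripper_width'],s['qpos'])
row([.628,.0755,.318],down(8.5))
s=r.read_state();p=r.get_image('wrist');save(p,'w1.png')
# fit handle in wrist
f=240/np.radians(p['fovy']/2) if 0 else 240/np.tan(np.radians(p['fovy'])/2)
v,u=np.mgrid[0:480,0:640]; a=u-p['cx'];b=v-p['cy'];rr=np.hypot(a,b)+1e-9;th=rr/f
d=p['depth'];k=np.tan(th)/rr*d
P=np.stack([a*k,-b*k,-d],-1);T=p['tool_from_camera'];P=P@T[:3,:3].T+T[:3,3]
W=P@np.array(s['eef_rot']).T+np.array(s['eef_pos'])
c,n=np.cos(np.radians(8.5)),np.sin(np.radians(8.5))
ok=(d>0)&(th<1.2)
X=(W[...,0]-.628)*c+(W[...,1]-.0755)*n;Y=-(W[...,0]-.628)*n+(W[...,1]-.0755)*c
m=ok&(W[...,2]>.162)&(W[...,2]<.175)&(abs(X)<.025)&(abs(Y)<.08)
print('bar',m.sum(),np.percentile(X[m],[5,50,95]),np.percentile(Y[m],[2,98]),np.polyfit(Y[m],X[m],1))
m=ok&(W[...,2]>.18)&(W[...,2]<.193)&(abs(X-.04)<.02)&(abs(Y)<.08);print('panel',m.sum(),np.percentile(X[m],[3,50,97]))
E
```

```text
4.425 [0.62749373 0.07391192 0.39982637] 0.40210133992753205 [ 0.06983672  0.52071901 -0.41203361  1.80895865  0.26560219  0.86753319
 -0.3184713 ]
[0.0032, 0.0016, 0.1636] [-0.0003, 0.0004, 0.0] rows>= 1.3
bar 4298 [-5.76573253e-03 -2.31608837e-05  1.93056102e-02] [-0.05532753  0.05996504] [0.00909333 0.00186336]
panel 6242 [0.03373756 0.04135098 0.0561937 ]
```

Request:
{"fn": "carry_out", "kwargs": {
  "motion": [
    [0.003, 0.002, 0.1, 0, 0, 0, 0.65],
    [0.003, 0.002, 0.13, 0, 0, 0, 0.65],
    [0.003, 0.002, 0.165, 0, 0, 0, 0.65],
    [0.003, 0.002, 0.165, 0, 0, 0, 0.65],
    [0.003, 0.002, 0.165, 0, 0, 0, 1],
    [0.003, 0.002, 0.165, 0, 0, 0, 1],
    [0.003, 0.002, 0.165, 0, 0, 0, 1],
    [0.003, 0.002, 0.165, 0, 0, 0, 1]
  ],
  "newtons": 40
}}

```text
time_s: 5.48
eef_pos: [0.6287, 0.0768, 0.3185]
eef_rot: [[-0.149, 0.989, 0.002], [0.989, 0.149, -0.0], [-0.0, 0.001, -1.0]]
contact_force: [-0.6, -0.5, 6.1]
gripper_width: 0.111
finger_force: 39.0
```

Request:
{"fn": "carry_out", "kwargs": {
  "motion": [
    [0, -0.04, 0, 0, 0, 0, 1],
    [0, -0.09, 0, 0, 0, 0, 1],
    [0, -0.14, 0, 0, 0, 0, 1],
    [0, -0.19, 0, 0, 0, 0, 1],
    [0, -0.23, 0, 0, 0, 0, 1],
    [0, -0.255, 0, 0, 0, 0, 1],
    [0, -0.265, 0, 0, 0, 0, 1],
    [0, -0.275, 0, 0, 0, 0, 1],
    [0, -0.28, 0, 0, 0, 0, 1],
    [0, -0.28, 0, 0, 0, 0, 1]
  ]
}}

```text
time_s: 6.72
eef_pos: [0.4901, 0.0558, 0.3184]
eef_rot: [[-0.149, 0.989, 0.001], [0.989, 0.149, -0.001], [-0.001, 0.001, -1.0]]
contact_force: [-0.1, -1.7, 8.8]
gripper_width: 0.111
finger_force: 40.3
```

Request:
{"fn": "carry_out", "kwargs": {
  "motion": [
    [0, -0.006, 0, 0, 0, 0, 1],
    [0, -0.012, 0, 0, 0, 0, 1],
    [0, -0.018, 0, 0, 0, 0, 1],
    [0, -0.022, 0, 0, 0, 0, 1],
    [0, -0.022, 0, 0, 0, 0, 1]
  ]
}}

```text
time_s: 7.35
eef_pos: [0.4841, 0.0546, 0.3186]
eef_rot: [[-0.148, 0.989, 0.012], [0.989, 0.148, 0.004], [0.002, 0.013, -1.0]]
contact_force: [22.3, -3.4, -15.3]
gripper_width: 0.114
finger_force: 39.1
```

Request:
{"fn": "carry_out", "kwargs": {
  "motion": [
    [0, 0.01, 0, 0, 0, 0, 0.65],
    [0, 0.01, 0, 0, 0, 0, 0.65],
    [0, 0.01, 0, 0, 0, 0, 0.65],
    [0, 0.01, -0.08, 0, 0, 0, 0.65],
    [0, 0.01, -0.16, 0, 0, 0, 0.65],
    [0, 0.01, -0.2, 0, 0, 0, 0.65],
    [0, 0.01, -0.2, 0, 0, 0, 0.65]
  ]
}}

```text
time_s: 8.22
eef_pos: [0.4837, 0.0554, 0.4189]
eef_rot: [[-0.149, 0.989, 0.003], [0.989, 0.149, -0.0], [-0.0, 0.003, -1.0]]
contact_force: [0.2, -0.4, -0.1]
gripper_width: 0.35
finger_force: 0.0
```

```bash
python3 - <<'E'
from h import *
row([.479,-.3296,.40],down(-92))
E
```

```text
[-0.7599, -0.1243, 0.0377] [0.0007, -0.0006, 0.5588] rows>= 9.4
```

Request:
{"fn": "carry_out", "kwargs": {
  "motion": [
    [-0.76, -0.124, 0.038, 0, 0, 0.559, 0.2],
    [-0.76, -0.124, 0.038, 0, 0, 0.559, 0.2],
    [-0.76, -0.124, 0.038, 0, 0, 0.559, 0],
    [-0.76, -0.124, 0.038, 0, 0, 0.559, 0],
    [-0.76, -0.124, 0.038, 0, 0, 0.559, 0],
    [-0.76, -0.124, 0.038, 0, 0, 0.559, 0],
    [-0.76, -0.124, 0.038, 0, 0, 0.559, 0],
    [-0.76, -0.124, 0.038, 0, 0, 0.559, 0],
    [-0.76, -0.124, 0.038, 0, 0, 0.559, 0],
    [-0.76, -0.124, 0.038, 0, 0, 0.559, 0],
    [-0.76, -0.124, 0.038, 0, 0, 0.559, 0],
    [-0.76, -0.124, 0.038, 0, 0, 0.559, 0]
  ]
}}

```text
time_s: 9.72
eef_pos: [0.4793, -0.3294, 0.3979]
eef_rot: [[0.999, -0.034, -0.001], [-0.034, -0.999, 0.0], [-0.001, -0.0, -1.0]]
contact_force: [-0.1, -0.1, -0.1]
gripper_width: 1.003
finger_force: 0.0
```

```bash
python3 - <<'E'
from h import *
s=r.read_state();print(s['time_s'],s['eef_pos'],s['eef_rot'],s['qpos'])
w=r.get_image('wrist');t=r.get_image('top');c=r.get_image('scene')
im=np.zeros((600,800,3),np.uint8); im[:300,:400]=cv2.resize(w['img'],(400,300)); im[:300,400:]=cv2.resize(t['img'],(400,300)); 
im[300:,:400]=cv2.resize(t['img'][60:300,200:520],(400,300));im[300:,400:]=cv2.resize(c['img'][200:440,180:500],(400,300)); save({'img':im},'p2.png')
print([(np.round(x['centre'],4).tolist(),x['conf']) for x in r.recognise(w,'torch')])
for n,q in (('top',t),('scene',c)):
    print(n,[(np.round(x['centre'],4).tolist(),round(x['conf'],2)) for x in r.recognise(q,'bearing')])
    print(fit(q,'bearing',[.62,.07],.133,.15,.09,0))
    print('panel',fit(q,'cabinet_drawer0_handle',[.52,.06],.183,.191,.13,0), fit(q,'torch',[.49,-.33],.022,.05,.1,0))
E
```

```text
9.725 [ 0.47928371 -0.32939938  0.39790391] [[ 9.99434160e-01 -3.36116267e-02 -1.27184428e-03]
 [-3.36112012e-02 -9.99434921e-01  3.54483850e-04]
 [-1.28304037e-03 -3.11535055e-04 -9.99999128e-01]] [ 0.44552149  0.43581633  0.08298105  1.94525063 -0.05014152  0.7637519
 -1.04736375]
[([0.5024, -0.3287, 0.0401], 0.82), ([0.39, -0.0029, 0.0359], 0.71), ([0.3151, -0.2328, 0.0323], 0.61)]
top [([0.5925, 0.1113, 0.1408], 0.8), ([0.6057, 0.0648, 0.1217], 0.37)]
(array([593.2, 111.7]), array([65.5, 65.6]), 46.1, array([0.5932, 0.111 , 0.1408]), 531)
panel (array([531.3,  59.9]), array([ 15.6, 223.5]), 8.8, array([0.5315, 0.058 , 0.187 ]), 623) None
scene [([0.5955, 0.1143, 0.1356], 0.6)]
(array([594.5, 112.5]), array([66.2, 67.4]), 7.3, array([0.5964, 0.113 , 0.1407]), 775)
panel (array([531.7,  59.5]), array([ 18.3, 223.5]), 9.0, array([0.5317, 0.0639, 0.1873]), 825) (array([ 490.2, -331.2]), array([ 43.5, 152.5]), 88.5, array([ 0.4961, -0.3264,  0.035 ]), 815)
```

View pics/p2.png

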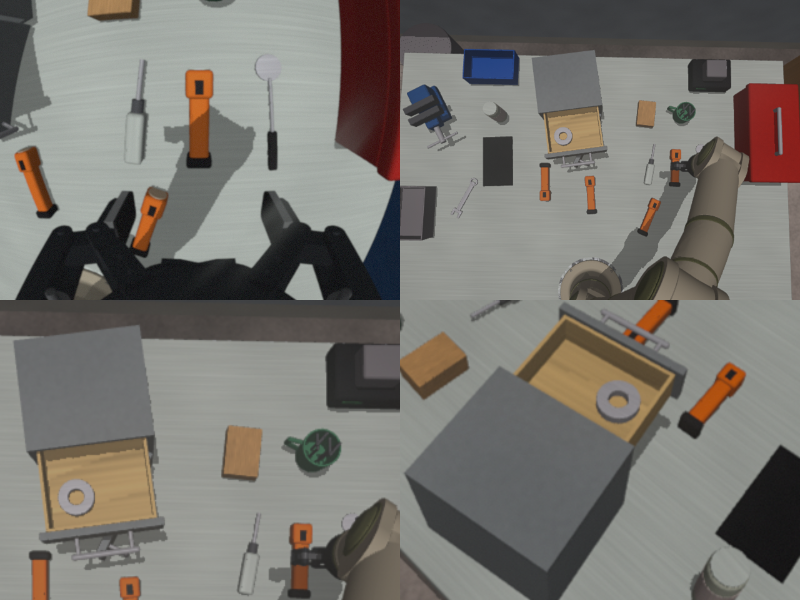

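The wrist view shows the chosen torch under the gripper, and the drawer is out with the bearing at its front left. I'll check how far out the drawer really is by measuring the cabinet top's edges against the panel.

```bash
python3 - <<'E'
from h import *
for k in range(2):
  for n in ('top','scene'):
    q=r.get_image(n);C=cloud(q).reshape(-1,3)
    a=np.radians(8.6);X=C[:,0]*np.cos(a)+C[:,1]*np.sin(a);Y=-C[:,0]*np.sin(a)+C[:,1]*np.cos(a)
    c=(abs(Y+.02)<.09)
    m=c&(C[:,2]>.196)&(C[:,2]<.205)&(X>.5)&(X<1.05); pn=c&(C[:,2]>.183)&(C[:,2]<.192)&(X>.5)&(X<.56)
    print(n,'top',np.percentile(X[m],[0.3,1,2,98,99,99.7]).round(4),'panel',np.percentile(X[pn],[2,5,50,95,98]).round(4),m.sum(),pn.sum())
E
```

```text
top top [0.6879 0.6894 0.6914 0.8889 0.891  0.8926] panel [0.5268 0.5272 0.5341 0.5412 0.5416] 6675 516
scene top [0.6879 0.6897 0.6922 0.8897 0.8916 0.8925] panel [0.5266 0.5273 0.5355 0.5417 0.5422] 12188 685
top top [0.6878 0.6893 0.6911 0.8888 0.891  0.8925] panel [0.527  0.5276 0.5341 0.541  0.5415] 6626 516
scene top [0.688  0.6896 0.692  0.8897 0.8915 0.8925] panel [0.5265 0.5273 0.5356 0.5418 0.5424] 12182 684
```

Request:
{"fn": "carry_out", "kwargs": {
  "motion": [
    [0, 0, 0.12, 0, 0, 0, 0],
    [0, 0.001, 0.24, 0, 0, 0, 0],
    [0, 0.001, 0.34, 0, 0, 0, 0],
    [0, 0.001, 0.4, 0, 0, 0, 0],
    [0, 0.001, 0.437, 0, 0, 0, 0],
    [0, 0.001, 0.437, 0, 0, 0, 0],
    [0, 0.001, 0.437, 0, 0, 0, 1],
    [0, 0.001, 0.437, 0, 0, 0, 1],
    [0, 0.001, 0.437, 0, 0, 0, 1],
    [0, 0.001, 0.437, 0, 0, 0, 1],
    [0, 0.001, 0.437, 0, 0, 0, 1],
    [0, 0.001, 0.437, 0, 0, 0, 1]
  ],
  "newtons": 70
}}

```text
time_s: 12.02
eef_pos: [0.4795, -0.3303, 0.1813]
eef_rot: [[0.999, -0.036, 0.001], [-0.036, -0.999, -0.001], [0.001, 0.001, -1.0]]
contact_force: [-0.9, 0.5, 9.3]
gripper_width: 0.339
finger_force: 70.5
```

Request:
{"fn": "carry_out", "kwargs": {
  "motion": [
    [0, 0, -0.05, 0, 0, 0, 1],
    [0, 0, -0.15, 0, 0, 0, 1],
    [0, 0, -0.25, 0, 0, 0, 1],
    [0, 0, -0.35, 0, 0, 0, 1],
    [0, 0, -0.45, 0, 0, 0, 1],
    [0, 0, -0.5, 0, 0, 0, 1],
    [0, 0, -0.5, 0, 0, 0, 1]
  ]
}}

```text
time_s: 12.9
eef_pos: [0.4793, -0.3301, 0.4321]
eef_rot: [[0.999, -0.035, 0.003], [-0.035, -0.999, -0.002], [0.003, 0.002, -1.0]]
contact_force: [0.5, -0.5, -2.4]
gripper_width: 0.341
finger_force: 69.6
```

```bash
cat >> h.py <<'E'
def aim(B,az,sl,dist,lens):
    c,s=np.cos(np.radians(az)),np.sin(np.radians(az));cs,sn=np.cos(np.radians(sl)),np.sin(np.radians(sl))
    x=np.array([-cs*c,-cs*s,-sn]);z=np.array([sn*c,sn*s,-cs]);R=np.stack([x,np.cross(z,x),z],1)
    return np.array(B)-x*dist-R@np.array(lens),R
E
python3 - <<'E'
from h import *
w1=np.array([.52,-.12,.45]);row(w1,down(4))
p,R=aim([.594,.112,.141],9,45,.135,[.086,0,.161]);print(p,R)
row(p+[0,0,.08],R,w1,down(4))
E
```

```text
[0.0666, -0.4228, -0.0362] [0.0013, -0.0004, -0.5335] rows>= 9.0
[0.63590407 0.11863695 0.41111479] [[-0.69840112 -0.15643447  0.69840112]
 [-0.11061587  0.98768834  0.11061587]
 [-0.70710678  0.         -0.70710678]]
[0.4599, 0.2645, -0.0822] [-0.2062, -0.1889, -0.4977] rows>= 9.6
```

Request:
{"fn": "carry_out", "kwargs": {
  "motion": [
    [0.067, -0.423, -0.036, 0, 0, -0.533, 1],
    [0.067, -0.423, -0.036, 0, 0, -0.533, 1],
    [0.067, -0.423, -0.036, 0, 0, -0.533, 1],
    [0.067, -0.423, -0.036, 0, 0, -0.533, 1],
    [0.067, -0.423, -0.036, 0, 0, -0.533, 1],
    [0.067, -0.423, -0.036, 0, 0, -0.533, 1],
    [0.067, -0.423, -0.036, 0, 0, -0.533, 1],
    [0.067, -0.423, -0.036, 0, 0, -0.533, 1],
    [0.067, -0.423, -0.036, 0, 0, -0.533, 1],
    [0.067, -0.423, -0.036, 0, 0, -0.533, 1],
    [0.067, -0.423, -0.036, 0, 0, -0.533, 1]
  ]
}}

```text
time_s: 14.28
eef_pos: [0.5201, -0.1201, 0.4473]
eef_rot: [[-0.064, 0.998, -0.001], [0.998, 0.064, 0.001], [0.001, -0.001, -1.0]]
contact_force: [-0.6, 0.6, -2.3]
gripper_width: 0.344
finger_force: 70.0
```

Request:
{"fn": "carry_out", "kwargs": {
  "motion": [
    [0.46, 0.264, -0.082, -0.206, -0.189, -0.498, 1],
    [0.46, 0.264, -0.082, -0.206, -0.189, -0.498, 1],
    [0.46, 0.264, -0.082, -0.206, -0.189, -0.498, 1],
    [0.46, 0.264, -0.082, -0.206, -0.189, -0.498, 1],
    [0.46, 0.264, -0.082, -0.206, -0.189, -0.498, 1],
    [0.46, 0.264, -0.082, -0.206, -0.189, -0.498, 1],
    [0.46, 0.264, -0.082, -0.206, -0.189, -0.498, 1],
    [0.46, 0.264, -0.082, -0.206, -0.189, -0.498, 1],
    [0.46, 0.264, -0.082, -0.206, -0.189, -0.498, 1],
    [0.46, 0.264, -0.082, -0.206, -0.189, -0.498, 1],
    [0.46, 0.264, -0.082, -0.206, -0.189, -0.498, 1],
    [0.46, 0.264, -0.082, -0.206, -0.189, -0.498, 1]
  ]
}}

```text
time_s: 15.78
eef_pos: [0.6363, 0.1188, 0.4889]
eef_rot: [[-0.7, -0.153, 0.698], [-0.108, 0.988, 0.109], [-0.706, 0.001, -0.708]]
contact_force: [0.4, 0.1, -2.5]
gripper_width: 0.335
finger_force: 70.2
```

```bash
python3 - <<'E'
from h import *
s=r.read_state();print(s['time_s'],s['eef_pos'],s['eef_rot'],s['qpos'])
p,R=aim([.594,.112,.141],9,45,.135,[.086,0,.161]);row(p,R)
s=r.read_state();w=r.get_image('wrist');s2=r.get_image('scene');t=r.get_image('top')
im=np.zeros((600,800,3),np.uint8); im[:300,:400]=cv2.resize(w['img'],(400,300)); im[300:,:400]=cv2.resize(t['img'][60:300,150:470],(400,300));im[300:,400:]=cv2.resize(s2['img'][180:420,200:520],(400,300)); save({'img':im},'p3.png')
for n,q in(('w',w),('s',s2),('t',t)):
    for nm in ('torch_lens','torch_tail','bearing_top'):
        print(n,nm,[(np.round(x['centre'],4).tolist(),round(x['conf'],2)) for x in r.recognise(q,nm)][:4])
# points in tool frame of held torch from scene cloud
for q in (s2,t):
    P=(cloud(q).reshape(-1,3)-s['eef_pos'])@np.array(s['eef_rot'])
    hsv=cv2.cvtColor(q['img'],cv2.COLOR_RGB2HSV).reshape(-1,3)
    m=(hsv[:,0]<18)&(hsv[:,0]>5)&(hsv[:,1]>180)&(abs(P[:,0])<.12)&(abs(P[:,1])<.035)&(abs(P[:,2]-.16)<.04)
    if m.sum()>20: print(m.sum(),np.percentile(P[m],[1,50,99],axis=0).round(4).tolist())
E
```

```text
15.775 [0.63630526 0.11875051 0.48892525] [[-6.99874490e-01 -1.52861971e-01  6.97716932e-01]
 [-1.07598782e-01  9.88247120e-01  1.08582372e-01]
 [-7.06114864e-01  9.20539728e-04 -7.08096711e-01]] [-0.04369068  0.34786201 -0.33394552  1.96630495  1.32475481  0.23059571
  0.18541013]
[0.1105, -0.0002, 0.1096] [-0.0006, -0.0004, -0.001] rows>= 1.2
w torch_lens [([0.6993, 0.1321, 0.3555], 0.79), ([0.7585, 0.0827, 0.1992], 0.25)]
w torch_tail [([0.7098, 0.1318, 0.3528], 0.83)]
w bearing_top []
s torch_lens [([0.4333, 0.1931, 0.0336], 0.95), ([0.7843, 0.1471, 0.4158], 0.83), ([0.3312, -0.2322, 0.0344], 0.8), ([0.3527, 0.0105, 0.0341], 0.59)]
s torch_tail [([0.7816, 0.1491, 0.4107], 0.98), ([0.4311, 0.1952, 0.0381], 0.92), ([0.3519, 0.0138, 0.0361], 0.87), ([0.3367, -0.2329, 0.0331], 0.67)]
s bearing_top [([0.6008, 0.1077, 0.142], 0.92)]
t torch_lens [([0.5232, -0.4487, 0.0103], 0.7), ([0.299, -0.2209, 0.0308], 0.64), ([0.7693, 0.1365, 0.4129], 0.62), ([0.4312, -0.0009, 0.039], 0.61)]
t torch_tail [([0.7627, 0.1376, 0.4086], 0.92), ([0.2958, -0.2207, 0.0369], 0.82), ([0.4329, 0.0086, 0.0372], 0.66)]
t bearing_top []
494 [[-0.0514, -0.0158, 0.1402], [0.0069, 0.0079, 0.1461], [0.0732, 0.0198, 0.1761]]
373 [[-0.0451, -0.013, 0.1422], [-0.0182, 0.0006, 0.1462], [0.0123, 0.0127, 0.1508]]
```

View pics/p3.png

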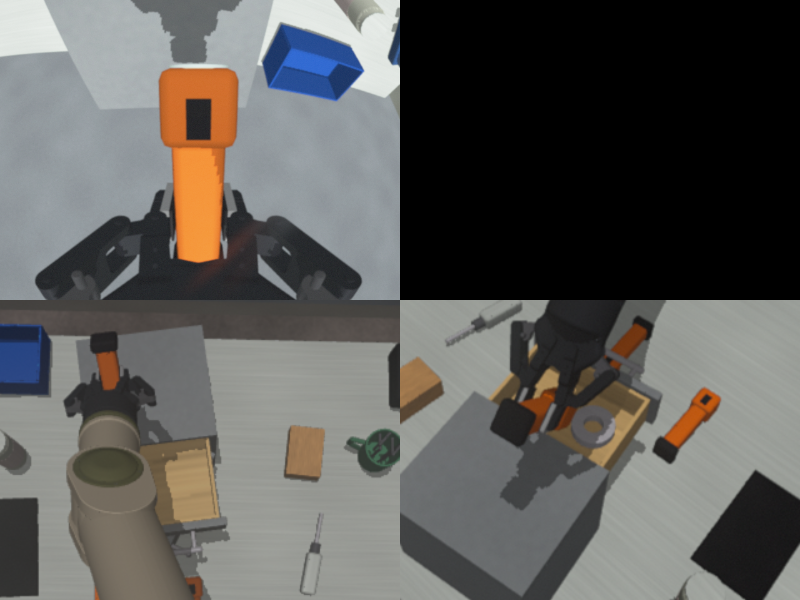

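The wrist view shows the torch held straight, with its head at (198,105) and the lens clear. Now lower it onto the aim line and hold.

Request:
{"fn": "carry_out", "kwargs": {
  "motion": [
    [0.04, 0, 0.04, 0, 0, 0, 1],
    [0.08, 0, 0.08, 0, 0, 0, 1],
    [0.105, 0, 0.104, 0, 0, 0, 1],
    [0.111, 0, 0.11, 0, 0, 0, 1],
    [0.111, 0, 0.11, 0, 0, 0, 1],
    [0.111, 0, 0.11, 0, 0, 0, 1],
    [0.111, 0, 0.11, 0, 0, 0, 1],
    [0.111, 0, 0.11, 0, 0, 0, 1]
  ]
}}

```text
time_s: 17.38
eef_pos: [0.636, 0.1186, 0.4116]
eef_rot: [[-0.698, -0.156, 0.699], [-0.111, 0.988, 0.109], [-0.707, -0.001, -0.707]]
contact_force: [0.9, 0.0, -3.2]
gripper_width: 0.335
finger_force: 70.2
```

```bash
python3 - <<'E'
from h import *
s=r.read_state();R=np.array(s['eef_rot']);p=np.array(s['eef_pos']);print(s['time_s'],p,s['contact_force'],s['finger_force'])
t=r.get_image('top');q=r.get_image('scene')
print('B in lens',(R.T@(np.array([.594,.112,.141])-p)-[.086,0,.161]).round(4))
for n,i in (('top',t),('scene',q)):
  for nm in ('bearing','bearing_top'):
    x=r.recognise(i,nm);print(n,nm,[(np.round(k['centre'],4).tolist(),round(k['conf'],2)) for k in x][:2])
  print(fit(i,'bearing',[.594,.112],.133,.15,.06,0))
w=r.get_image('wrist')
save({'img':np.hstack([cv2.resize(w['img'],(400,300)),cv2.resize(q['img'][180:420,200:520],(400,300))])},'p4.png')
E
```

```text
17.375 [0.6359808  0.1185536  0.41158792] [ 0.94306801  0.045531   -3.15750432] 70.17208456993103
B in lens [0.1355 0.0003 0.0002]
top bearing [([0.4738, -0.2281, 0.0318], 0.71), ([0.6106, 0.0878, 0.1416], 0.45)]
top bearing_top [([0.6116, 0.087, 0.1434], 0.6)]
(array([609.5,  89. ]), array([20.7, 11.7]), 20.0, array([0.6095, 0.0889, 0.1406]), 39)
scene bearing []
scene bearing_top [([0.6057, 0.1259, 0.1405], 0.96)]
(array([598.7, 114.9]), array([60.1, 63.4]), 13.1, array([0.5996, 0.1185, 0.1407]), 434)
```

View pics/p4.png

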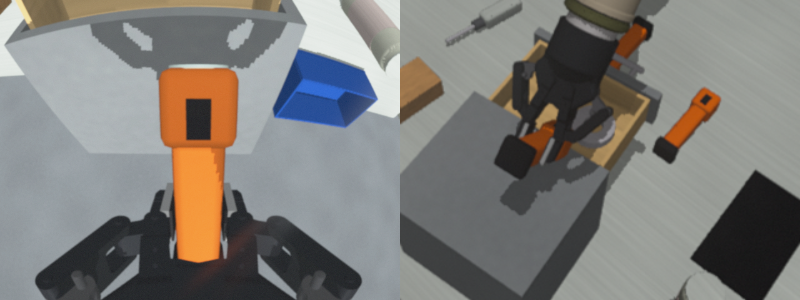

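The torch aims into the drawer with the bearing at (600,130), partly hidden, and the computed beam error is under 1 mm. Hold.

Request:
{"fn": "carry_out", "kwargs": {
  "motion": [
    [0, 0, 0, 0, 0, 0, 1],
    [0, 0, 0, 0, 0, 0, 1],
    [0, 0, 0, 0, 0, 0, 1],
    [0, 0, 0, 0, 0, 0, 1],
    [0, 0, 0, 0, 0, 0, 1],
    [0, 0, 0, 0, 0, 0, 1],
    [0, 0, 0, 0, 0, 0, 1],
    [0, 0, 0, 0, 0, 0, 1],
    [0, 0, 0, 0, 0, 0, 1],
    [0, 0, 0, 0, 0, 0, 1],
    [0, 0, 0, 0, 0, 0, 1],
    [0, 0, 0, 0, 0, 0, 1],
    [0, 0, 0, 0, 0, 0, 1],
    [0, 0, 0, 0, 0, 0, 1],
    [0, 0, 0, 0, 0, 0, 1],
    [0, 0, 0, 0, 0, 0, 1],
    [0, 0, 0, 0, 0, 0, 1],
    [0, 0, 0, 0, 0, 0, 1]
  ]
}}

```text
time_s: 20.08
eef_pos: [0.636, 0.1184, 0.411]
eef_rot: [[-0.699, -0.155, 0.698], [-0.11, 0.988, 0.109], [-0.707, -0.001, -0.707]]
contact_force: [-0.6, 0.5, -1.8]
gripper_width: 0.339
finger_force: 70.2
```

```bash
python3 - <<'E'
from h import *
s=r.read_state();R0=np.array(s['eef_rot']);p0=np.array(s['eef_pos'])
print(s['time_s']); row(p0+[0,0,.09],R0)
# torch lens dir = tool x; want az 182.6 (pad x reversed) -> tool y az 92.6
R=down(92.6);print(R[:,0])
c=np.array([.505,.387]); off=R@np.array([.011,0,0])
pl=np.r_[c-off[:2],.026+.161];print('place',pl)
up=pl+[0,0,.2]
p1=p0+[0,0,.09]; row(up,R,p1,R0); row(pl,R,up,R)
E
```

```text
20.075
[-0.1272, -0.0001, -0.1273] [0.0, 0.0, 0.0] rows>= 1.4
[-0.99897057 -0.04536299  0.        ]
place [0.51598868 0.38749899 0.187     ]
[0.2694, 0.569, 0.0525] [0.0136, 0.2496, 0.0335] rows>= 5.1
[0.0, 0.0, 0.4] [0.0, 0.0, 0.0] rows>= 3.2
```

Request:
{"fn": "carry_out", "kwargs": {
  "motion": [
    [-0.06, 0, -0.06, 0, 0, 0, 1],
    [-0.127, 0, -0.127, 0, 0, 0, 1],
    [-0.127, 0, -0.127, 0, 0, 0, 1]
  ]
}}

```text
time_s: 20.45
eef_pos: [0.636, 0.1185, 0.4966]
eef_rot: [[-0.699, -0.154, 0.699], [-0.111, 0.988, 0.106], [-0.707, -0.004, -0.707]]
contact_force: [0.0, -0.1, -3.2]
gripper_width: 0.345
finger_force: 70.4
```

Request:
{"fn": "carry_out", "kwargs": {
  "motion": [
    [0.269, 0.569, 0.053, 0.014, 0.25, 0.034, 1],
    [0.269, 0.569, 0.053, 0.014, 0.25, 0.034, 1],
    [0.269, 0.569, 0.053, 0.014, 0.25, 0.034, 1],
    [0.269, 0.569, 0.053, 0.014, 0.25, 0.034, 1],
    [0.269, 0.569, 0.053, 0.014, 0.25, 0.034, 1],
    [0.269, 0.569, 0.053, 0.014, 0.25, 0.034, 1],
    [0.269, 0.569, 0.053, 0.014, 0.25, 0.034, 1],
    [0.269, 0.569, 0.053, 0.014, 0.25, 0.034, 1],
    [0.269, 0.569, 0.053, 0.014, 0.25, 0.034, 1]
  ]
}}

```text
time_s: 21.58
eef_pos: [0.5183, 0.3855, 0.3819]
eef_rot: [[-0.999, -0.039, 0.001], [-0.039, 0.999, -0.003], [-0.001, -0.003, -1.0]]
contact_force: [-0.0, 0.6, -2.1]
gripper_width: 0.335
finger_force: 70.1
```

```bash
python3 - <<'E'
from h import *
s=r.read_state();print(s['time_s'],s['eef_pos'],s['eef_rot'])
row([.516,.3875,.188],down(92.6))
q=r.get_image('scene');print('pad',fit(q,'pad',[.505,.389],-.005,.015,.14,0))
P=(cloud(q).reshape(-1,3)-s['eef_pos'])@np.array(s['eef_rot'])
m=(abs(P[:,0])<.12)&(abs(P[:,1])<.03)&(abs(P[:,2]-.16)<.03);print(m.sum(),np.percentile(P[m],[1,50,99],axis=0).round(4).tolist())
E
```

```text
21.575 [0.51832919 0.38554324 0.38189309] [[-9.99247983e-01 -3.87587533e-02  1.10798599e-03]
 [-3.87621139e-02  9.99243368e-01 -3.19219738e-03]
 [-9.83422062e-04 -3.23274468e-03 -9.99994291e-01]]
[0.0049, 0.0053, 0.3878] [-0.001, 0.0003, -0.0021] rows>= 3.1
pad (array([503.2, 386.7]), array([206.8, 121.6]), 2.5, array([0.5186, 0.3892, 0.0063]), 5202)
1377 [[-0.0653, -0.0264, 0.1336], [-0.0288, -0.0007, 0.1464], [0.0209, 0.0249, 0.1749]]
```

Request:
{"fn": "carry_out", "kwargs": {
  "motion": [
    [0.004, 0.004, 0.1, 0, 0, -0.002, 1],
    [0.004, 0.004, 0.2, 0, 0, -0.002, 1],
    [0.004, 0.004, 0.29, 0, 0, -0.002, 1],
    [0.004, 0.004, 0.34, 0, 0, -0.002, 1],
    [0.004, 0.004, 0.365, 0, 0, -0.002, 1],
    [0.004, 0.004, 0.378, 0, 0, -0.002, 1],
    [0.004, 0.004, 0.384, 0, 0, -0.002, 1],
    [0.004, 0.004, 0.384, 0, 0, -0.002, 1],
    [0.004, 0.004, 0.384, 0, 0, -0.002, 1]
  ]
}}

```text
time_s: 22.8
eef_pos: [0.5153, 0.3886, 0.1899]
eef_rot: [[-0.999, -0.047, 0.0], [-0.047, 0.999, -0.002], [-0.0, -0.002, -1.0]]
contact_force: [0.7, -0.2, -2.6]
gripper_width: 0.336
finger_force: 70.2
```

Request:
{"fn": "carry_out", "kwargs": {
  "motion": [
    [0, 0, 0.003, 0, 0, 0, 1],
    [0, 0, 0.006, 0, 0, 0, 1],
    [0, 0, 0.006, 0, 0, 0, 1]
  ]
}}

```text
time_s: 23.18
eef_pos: [0.5151, 0.3886, 0.1873]
eef_rot: [[-0.999, -0.047, 0.0], [-0.047, 0.999, -0.003], [-0.0, -0.003, -1.0]]
contact_force: [-2.2, -2.9, 10.4]
gripper_width: 0.342
finger_force: 71.7
```

Contact with the pad. Release it slowly, then retreat straight up.

Request:
{"fn": "carry_out", "kwargs": {
  "motion": [
    [0, 0, 0, 0, 0, 0, 0.5],
    [0, 0, 0, 0, 0, 0, 0.2],
    [0, 0, 0, 0, 0, 0, 0],
    [0, 0, 0, 0, 0, 0, 0],
    [0, 0, 0, 0, 0, 0, 0],
    [0, 0, -0.06, 0, 0, 0, 0],
    [0, 0, -0.16, 0, 0, 0, 0],
    [0, 0, -0.28, 0, 0, 0, 0],
    [0, 0, -0.4, 0, 0, 0, 0],
    [-0.3, 0, -0.45, 0, 0, 0, 0],
    [-0.4, 0, -0.45, 0, 0, 0, 0],
    [-0.4, 0, -0.45, 0, 0, 0, 0]
  ]
}}

```text
time_s: 24.68
eef_pos: [0.7028, 0.3975, 0.4103]
eef_rot: [[-0.999, -0.047, -0.0], [-0.047, 0.999, -0.003], [0.0, -0.003, -1.0]]
contact_force: [-0.3, 0.7, -0.2]
gripper_width: 1.001
finger_force: 0.0
```

```bash
python3 - <<'E'
from h import *
s=r.read_state();print(s['time_s'],s['eef_pos'],s['contact_force'])
q=r.get_image('scene');t=r.get_image('top')
for i in(q,t): print(fit(i,'torch',[.505,.387],.03,.055,.1,0),fit(i,'bearing',[.594,.112],.133,.15,.06,0))
C=cloud(q).reshape(-1,3);a=np.radians(8.6);X=C[:,0]*np.cos(a)+C[:,1]*np.sin(a);Y=-C[:,0]*np.sin(a)+C[:,1]*np.cos(a)
pn=(abs(Y+.02)<.09)&(C[:,2]>.183)&(C[:,2]<.192)&(X>.5)&(X<.56);print('panel',np.percentile(X[pn],[2,5,50,95,98]).round(4))
save(q,'end.png')
E
```

```text
24.675 [0.70279551 0.39753205 0.41027572] [-0.34294963  0.73746507 -0.18539557]
None (array([595.1, 112.3]), array([66.7, 66.9]), 33.8, array([0.5966, 0.1136, 0.1406]), 764)
(array([489.9, 385. ]), array([121.4,  40.4]), 1.2, array([0.4795, 0.3857, 0.0424]), 550) (array([597.5, 108.9]), array([66.4, 56.2]), 50.1, array([0.5963, 0.1095, 0.1406]), 472)
panel [0.5266 0.5277 0.5358 0.5418 0.5425]
```

View pics/end.png

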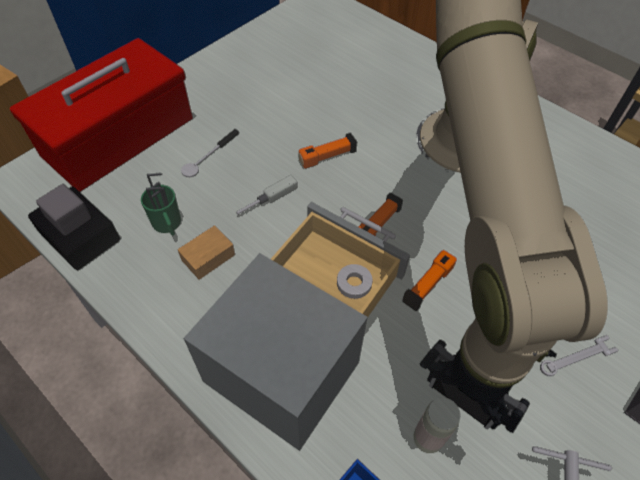

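The end picture shows the drawer out with the bearing at (355,280), and the bystanders where they were. The arm hides the pad in this view, but the top camera puts the torch's front end at x=0.43, on the pad as planned.

```bash
python3 -c "
from bench import r
print(r.close_job())"
```

```text
the job is handed in; nothing more can be done
None
```

I handed the job in at about 25 s of the 64 s allowed: the drawer is out (about 146 mm by camera, where it met its stop), the beam was held on the bearing for over 2 s, and the torch was released on the pad. No verdict was returned; at the end the top camera saw the torch only partly, and it lay where planned. The torch I used was the one farthest right, though its lens pointed away from the robot rather than towards it.

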